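# Tray up the straight rollers by size

### The job

Put each of the four straight-sided rollers on the bench into the cardboard tray of its own size: the smallest roller (by diameter) into the smallest tray, the next into the next, and so on to the largest. Each must be set down gently, not dropped, and be left standing upright and flat on its tray's floor. Leave the flanged hub and the bulging wheel where they are.

Things in the scene. Friction and masses are not known exactly. Their poses are not given: they have to be found in the camera images.
- roller_smallest_mid (a point): The smallest of the four straight-sided rollers: dark maroon urethane over a rusty steel core, a plain upright cylinder 26 mm in diameter and 84 mm high with a bore in its top, loose, standing on end; about 100 g. The point is at its centre, half-way up (42 mm above its foot); z is its axis, up.
- tray_smallest: The smallest of the four low square cardboard trays, fixed to the surface: 46 mm square inside, 54 mm outside, walls 4 mm thick, rim 10 mm above the work surface, floor 3 mm thick. Origin at the centre of its underside, on the work surface; x and y along its sides, z up.
- roller_second_mid (a point): The second smallest of the four straight-sided rollers: dark maroon urethane over a rusty steel core, a plain upright cylinder 38 mm in diameter and 76 mm high with a bore in its top, loose, standing on end; about 180 g. The point is at its centre, half-way up (38 mm above its foot); z is its axis, up.
- tray_second: The second smallest of the four low square cardboard trays, fixed to the surface: 60 mm square inside, 68 mm outside, walls 4 mm thick, rim 10 mm above the work surface, floor 3 mm thick. Origin at the centre of its underside, on the work surface; x and y along its sides, z up.
- roller_third_mid (a point): The second largest of the four straight-sided rollers: dark maroon urethane over a rusty steel core, a plain upright cylinder 50 mm in diameter and 68 mm high with a bore in its top, loose, standing on end; about 280 g. The point is at its centre, half-way up (34 mm above its foot); z is its axis, up.
- tray_third: The second largest of the four low square cardboard trays, fixed to the surface: 74 mm square inside, 82 mm outside, walls 4 mm thick, rim 10 mm above the work surface, floor 3 mm thick. Origin at the centre of its underside, on the work surface; x and y along its sides, z up.
- roller_largest_mid (a point): The largest of the four straight-sided rollers: dark maroon urethane over a rusty steel core, a plain upright cylinder 62 mm in diameter and 60 mm high with a bore in its top, loose, standing on end; about 380 g. The point is at its centre, half-way up (30 mm above its foot); z is its axis, up.
- tray_largest: The largest of the four low square cardboard trays, fixed to the surface: 88 mm square inside, 96 mm outside, walls 4 mm thick, rim 10 mm above the work surface, floor 3 mm thick. Origin at the centre of its underside, on the work surface; x and y along its sides, z up.
- hub_mid (a point): Bystander: a rusty steel flanged hub, a 90 mm disc 12 mm thick with a 52 mm boss on it, 50 mm high in all, loose, 0.9 kg. The point is at its centre, half-way up; z up.
- wheel_mid (a point): Bystander: a wide maroon wheel with a bulging (barrel-shaped) side, 94 mm across and 48 mm high, loose, 0.6 kg. The point is at its centre, half-way up; z up.
There are look-alikes about, which are no part of the job. Leave any purple or turquoise look-alike of the tray_second alone.

How it is judged:
At the end, for the whole second after the job is handed in: Each of the four rollers stands upright (within 0.1 rad), at rest, on the floor of the tray of its own size rank (height within 4 mm, centre within 20 mm of the tray's centre) (horizontal distance between roller_smallest_mid and tray_smallest below 0.02 m and z of roller_smallest_mid in the frame of tray_smallest between 0.041 and 0.049 m and angle between each of roller_smallest_mid, roller_second_mid, roller_third_mid, roller_largest_mid's own z axis and vertical below 0.1 rad and linear speed of each of roller_smallest, roller_second, roller_third, roller_largest below 0.03 m/s and horizontal distance between roller_second_mid and tray_second below 0.02 m and z of roller_second_mid in the frame of tray_second between 0.037 and 0.045 m and horizontal distance between roller_third_mid and tray_third below 0.02 m and z of roller_third_mid in the frame of tray_third between 0.033 and 0.041 m and horizontal distance between roller_largest_mid and tray_largest below 0.02 m and z of roller_largest_mid in the frame of tray_largest between 0.029 and 0.037 m); the robot touches nothing.
It fails at once if the flanged hub is pushed more than 25 mm from its place (distance of hub_mid from where it was at the start of the episode above 0.025 m).
It fails at once if the bulging wheel is pushed more than 25 mm from its place (distance of wheel_mid from where it was at the start of the episode above 0.025 m).
It fails at once if a roller is dropped or thrown (moves faster than 0.7 m/s out of the gripper: a fall of about 25 mm) ((linear speed of roller_smallest above 0.7 m/s and contact force between roller_smallest and the fingers below 0.05 N) or (linear speed of roller_second above 0.7 m/s and contact force between roller_second and the fingers below 0.05 N) or (linear speed of roller_third above 0.7 m/s and contact force between roller_third and the fingers below 0.05 N) or (linear speed of roller_largest above 0.7 m/s and contact force between roller_largest and the fingers below 0.05 N)).
It also fails if it takes over 128 s, if anything falls off the work surface, if the arm or the gripper's body presses on something with over 40 N, if the wrist force passes 120 N, or if a joint passes its speed limit or range.

### The arm

A 6-joint arm with a two-finger parallel gripper is mounted at the origin on the work surface. World frame = base frame: x ahead of the robot, y to its left, z up, the work surface at z = 0. Lengths are in m, angles in rad, forces in N, time in s.
With the tool pointing down it reaches from about 0.35 to 0.975 m from the base axis. Payload 4.9 kg.
Tool frame: the origin (TCP) lies on the centre line of the jaws, within the pads' length; the fingertips stand manip.tcp_to_tips ahead of it and the grasp point (between the pads) is the TCP (manip.tcp_to_tips is the distance from the TCP to the fingertips, in m); y points along the fingers, z is the direction in which the jaws open and shut, and the axes are right-handed (so a half turn about y gives the same grasp; the last joint's range is limited). The gripper opens to 85 mm and grips with 20 to 120 N. Pads are 22 mm wide; open, the fingers measure 114 mm over their backs; the gripper's body (76 mm by 85 mm) begins 54 mm behind the grasp point. The pads swing forward as they close: fully open they stand 13 mm farther back than shut.
Start: joints at [-1.376, 0.053, 1.613, -0, 1.476, -0.119], TCP at [0.193, -0.594, 0.212] pointing down, gripper open.
Joint ranges: [-3.01, 3.01], [-1.01, 2.22], [0.06, 2.58], [-1.02, 4.17], [0.09, 2.62], [-3.14, 3.14]. Speed limits (rad/s): [2.57, 2.57, 3.14, 3.14, 3.14, 3.14].

### API

Orientations are given as a unit quaternion [w, x, y, z].
In Python, from plant import manip gives the robot as it stands.
- The arm moves only by the tool apply_moves, never from a script. Its argument "moves" is a list of rows, each a list of 7 numbers: the gripper's target within -1 to 1 (shut at 1, half-way at 0, fully open at -1), then the shift along the tool's x, y, z in mm, then the turn, a rotation vector about the tool's x, y, z in degrees. A call has 1 to 20 rows; each row shifts and turns the commanded pose from where the row before left it, along the tool's axes as they then stand; what a row does not reach is not made up. A row lasts 1/10 s, in which the tool goes at most 50 mm and 8.59 degrees, less where a joint would pass 70% of its speed; a pose out of reach is approached as far as the arm can. A call with a gripper value outside its range is refused whole. The fingers move at their own pace and stop on an object; the grip force is fixed at half the most. Time passes only in rows, so rows that do not move let the fingers close. It gives the time, the measured TCP pose, the force and the opening at its end, in the units of the state.
- manip.state(): the state, without advancing time (a new reading comes with each control period).
- manip.grab_frame(name): name is "scene" or "top" or "wrist"; returns the picture (384x512x3 uint8, blue, green, red); there is no depth.
- manip.calibration(name): a dict with "mtx" (3x3 intrinsics, pixels), "T" (4x4, takes a point from camera to world coordinates); the wrist camera has in their place "T_tool_cam" (4x4, takes a point from camera to tool coordinates, whose origin is the TCP and whose axes are the tool frame's). Camera axes: x right, y down, z forward; pixel columns grow to the right and rows downward; lengths in m; the calibration is good to about 2 mm. A picture is of the moment at which its call begins: read the wrist's pose just before it. calibration takes no time and is no camera call.
- manip.job_done(): hands the job in, once; it reports no verdict.
The state is a dict: "time": time; "joint_pos": joint angles; "joint_vel": joint speeds; "joint_efforts": joint torques, N m; "tool_pos": TCP position; "tool_rot": TCP orientation; "contact_force": force on the tool from outside, world axes, zero at the start; "ft_torque": the same for the moment, N m; "gripper_width": opening from 0.0 (shut) to 1.0 (fully open).
Only numpy, scipy, OpenCV 4.12 (cv2) and the standard library are available. Lean on these libraries where they do the work, as an engineer would, in place of code of your own. Each camera call takes 0.05 s, during which the arm holds its last target. There are 200 camera calls.

## Working session

There is one attempt and no reset: what is moved stays moved. The work goes in short steps, Python scripts to look and compute and a tool call to move; the robot and the scene stay as the last step left them, time stands still between calls to the robot, and variables do not carry over. Pictures are saved under pics/ and viewed, about 12 in all and at most 16, crops included, and the job is handed in when it is done.

Besides the shell and the picture viewer there is one more tool, called after "Emit:" in YAML: its name, and indented under it one key for each argument. apply_moves: Moves the arm, as the interface text tells. Its arguments: {"type":"object","properties":{"moves":{"type":"array","items":{"type":"array","items":{"type":"number"}}}},"required":["moves"]}

```bash
mkdir -p pics; ls; python3 - <<'E'
from plant import manip
import cv2,numpy as np
print(manip.state()); print(manip.tcp_to_tips)
for n in("scene","top"):
    cv2.imwrite(f"pics/{n}0.png",cv2.resize(manip.grab_frame(n),(800,600),interpolation=cv2.INTER_CUBIC)); c=manip.calibration(n);print(n,c["mtx"],c["T"])
print(manip.calibration("wrist"))
E
```

```text
pics
{'time': 0.0, 'joint_pos': array([-1.37597603e+00,  5.33635584e-02,  1.61430678e+00, -1.69623299e-05,
        1.47596167e+00, -1.18997931e-01]), 'joint_vel': array([ 0.0006199 ,  0.00159652,  0.00097055,  0.00209166, -0.00139705,
        0.00070455]), 'joint_efforts': array([-9.87126941e-05, -3.93672502e+01, -3.70179319e+01, -8.88870409e-05,
        7.08683452e-03,  1.17348478e-06]), 'tool_pos': array([ 0.19280163, -0.59382819,  0.21115125]), 'tool_rot': array([ 0.110464  , -0.11053058,  0.6991398 , -0.69769925]), 'contact_force': array([-0.27406515,  0.70444242,  0.03036396]), 'ft_torque': array([ 0.00460281, -0.01513967,  0.0074629 ]), 'gripper_width': 0.9978804213075925}
0.019
scene [[487.6705485    0.         248.48311976]
 [  0.         487.6705485  187.35826538]
 [  0.           0.           1.        ]] [[-0.6821672   0.41215546 -0.60396671  1.31336813]
 [ 0.73109453  0.39824086 -0.55399008  0.77299158]
 [ 0.01219418 -0.81947062 -0.57299145  0.87171377]
 [ 0.          0.          0.          1.        ]]
top [[387.74158889   0.         254.48861802]
 [  0.         387.74158889 191.74660341]
 [  0.           0.           1.        ]] [[-0.02628109 -0.98349119  0.17903737  0.21406396]
 [-0.99956013  0.02831581  0.0088184   0.00477207]
 [-0.01374241 -0.17872686 -0.98380275  1.29617537]
 [ 0.          0.          0.          1.        ]]
{'mtx': array([[316.41220985,   0.        , 257.1168346 ],
       [  0.        , 316.41220985, 190.10868933],
       [  0.        ,   0.        ,   1.        ]]), 'T_tool_cam': array([[-1.34885115e-04,  9.58090611e-01,  2.86465293e-01,
        -7.25539560e-02],
       [-7.22542955e-05, -2.86465304e-01,  9.58090614e-01,
        -1.61044519e-01],
       [ 9.99999988e-01,  1.08533815e-04,  1.07866068e-04,
         9.05671209e-04],
       [ 0.00000000e+00,  0.00000000e+00,  0.00000000e+00,
         1.00000000e+00]])}
```

View pics/top0.png

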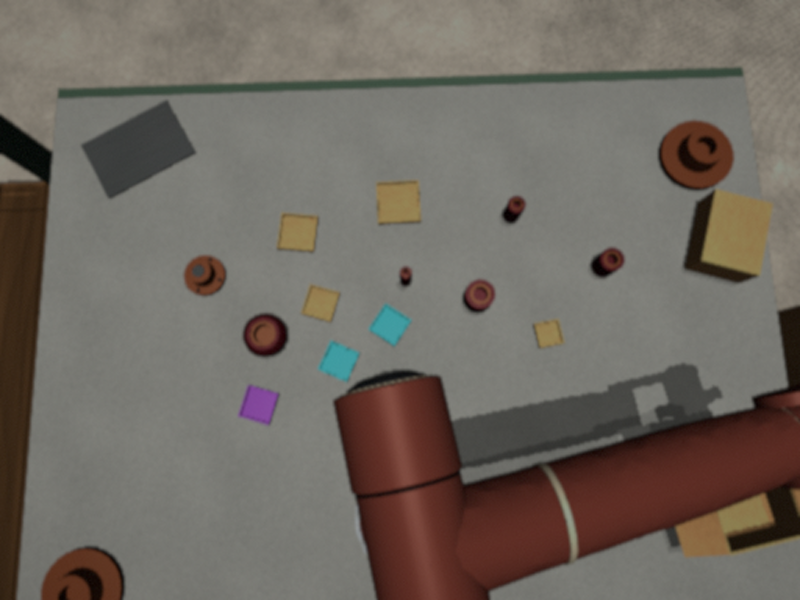

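View pics/scene0.png

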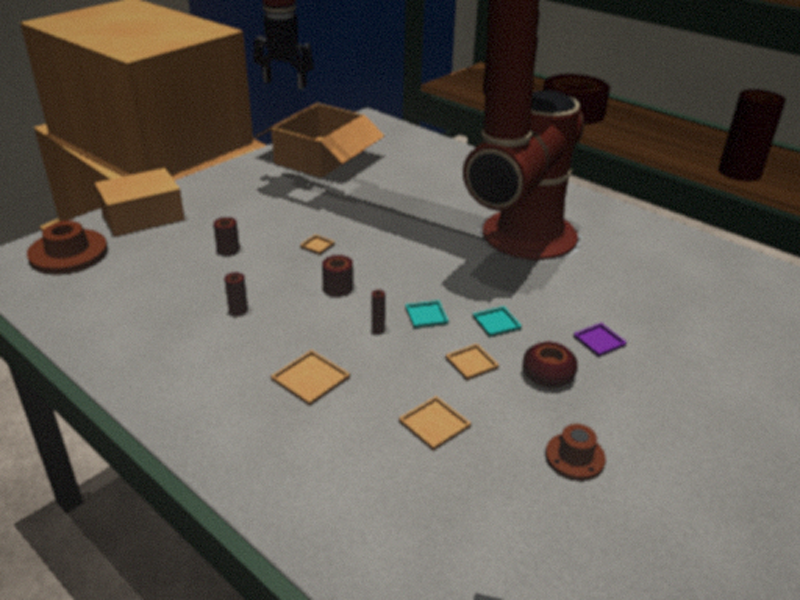

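Top view (800×600): four maroon rollers, at (405,275) smallest, (515,208), (608,262) and (480,295) largest. Cardboard trays are at (548,334), (321,303), (298,233) and (399,202). The turquoise (390,325) and (340,361) and purple (260,405) look-alikes are not part of the job; nor are the wheel at (265,335) and the hub at (205,275). I'll measure by fitting silhouettes in both cameras.

```bash
cat > h.py <<'E'
from plant import manip
import cv2,numpy as np
from scipy.optimize import minimize
R={1:(.026,.084),2:(.038,.076),3:(.050,.068),4:(.062,.060)}
T={1:.054,2:.068,3:.082,4:.096}
def cam(n):
    c=manip.calibration(n);K=c["mtx"]
    if n=="wrist":
        from scipy.spatial.transform import Rotation as Ro
        s=manip.state();M=np.eye(4);M[:3,:3]=Ro.from_quat(s["tool_rot"][[1,2,3,0]]).as_matrix();M[:3,3]=s["tool_pos"]
        return K,M@c["T_tool_cam"]
    return K,c["T"]
def proj(K,M,P):
    p=(np.asarray(P)-M[:3,3])@M[:3,:3]; p=p@K.T; return p[:,:2]/p[:,2:]
def back(K,M,uv,z):
    d=M[:3,:3]@np.linalg.solve(K,[uv[0],uv[1],1]); o=M[:3,3]; return o+d*(z-o[2])/d[2]
a=np.linspace(0,2*np.pi,48,endpoint=False)
def cyl(x,y,d,h): return np.array([[x+d/2*np.cos(t),y+d/2*np.sin(t),z] for z in(0,h) for t in a])
def sq(x,y,th,s,z=.01):
    q=np.array([[1,1],[-1,1],[-1,-1],[1,-1]])*s/2; c,n=np.cos(th),np.sin(th)
    return np.c_[q@np.array([[c,n],[-n,c]])+[x,y],[z]*4]
def fill(shape,p):
    m=np.zeros(shape,np.uint8); cv2.fillConvexPoly(m,np.round(cv2.convexHull(p.astype(np.float32))[:,0]*256).astype(np.int32),255,cv2.LINE_AA,8); return m/255.
def iou(views,P):
    r=[]
    for K,M,m in views:
        f=fill(m.shape,proj(K,M,P)); w=cv2.dilate((f>0).astype(np.uint8),np.ones((9,9))); b=m*w
        r.append(np.minimum(f,b).sum()/np.maximum(f,b).sum())
    return np.array(r)
def masks(img):
    hsv=cv2.cvtColor(cv2.GaussianBlur(img,(3,3),0),cv2.COLOR_BGR2HSV);H,S,V=cv2.split(hsv)
    red=((H<9)|(H>165))&(S>70)
    tan=(H>=9)&(H<30)&(S>75)&(V>60)
    return red.astype(float),tan.astype(float)
def fitr(views,x,y,k):
    f=lambda p:-iou(views,cyl(p[0]/1e3,p[1]/1e3,*R[k])).sum()
    b=minimize(f,[x*1e3,y*1e3],method="Nelder-Mead",options=dict(initial_simplex=[[x*1e3,y*1e3],[x*1e3+8,y*1e3],[x*1e3,y*1e3+8]]))
    return b.x/1e3,iou(views,cyl(*(b.x/1e3),*R[k]))
def fitt(views,x,y,k):
    bb=None
    for t0 in(-30,0,30):
        f=lambda p:-iou(views,sq(p[0]/1e3,p[1]/1e3,np.radians(p[2]),T[k])).sum()
        s=np.array([x*1e3,y*1e3,t0]);b=minimize(f,s,method="Nelder-Mead",options=dict(initial_simplex=[s,s+[8,0,0],s+[0,8,0],s+[0,0,15]]))
        if bb is None or b.fun<bb.fun: bb=b
    p=bb.x;return p[:2]/1e3,p[2],iou(views,sq(p[0]/1e3,p[1]/1e3,np.radians(p[2]),T[k]))
E
python3 - <<'E'
from h import *
V=[];
for n in("top","scene"): V.append((*cam(n),manip.grab_frame(n)))
rv=[(K,M,masks(i)[0]) for K,M,i in V]; tv=[(K,M,masks(i)[1]) for K,M,i in V]
K,M,_=V[0]
rp={1:(405,275),2:(515,208),3:(608,262),4:(480,295)};tp={1:(548,334),2:(321,303),3:(298,233),4:(399,202)}
for k in rp:
    g=back(K,M,np.array(rp[k])*.64,R[k][1]/2)
    for vs in(rv,rv[:1],rv[1:]):
        p,q=fitr(vs,g[0],g[1],k);print("R",k,p.round(4),q.round(2))
    # rank check: best alt size
    print([ (j,fitr(rv,*g[:2],j)[1].round(2)) for j in R])
for k in tp:
    g=back(K,M,np.array(tp[k])*.64,.01)
    for vs in(tv,tv[:1],tv[1:]):
        p,t,q=fitt(vs,g[0],g[1],k);print("T",k,p.round(4),round(t),q.round(2))
for nm,uv,z in(("wheel",(265,335),.024),("hub",(205,275),.025)): print(nm,back(K,M,np.array(uv)*.64,z).round(3))
o=[]
for (K_,M_,i),(x0,y0,w,h) in zip(V,((240,110,170,120),(130,130,130,100))): o.append(cv2.resize(i[y0:y0+h,x0:x0+w],(560,int(560*h/w)),interpolation=cv2.INTER_CUBIC)[:395])
cv2.imwrite("pics/crop1.png",cv2.resize(np.vstack(o),(420,595)))
E
```

```text
R 1 [ 4.945e-01 -2.000e-04] [0.44 0.12]
R 1 [4.875e-01 1.000e-04] [0.44]
R 1 [ 0.4943 -0.0016] [0.12]
[(1, array([0.44, 0.12])), (2, array([0.27, 0.09])), (3, array([0.18, 0.07])), (4, array([0.13, 0.06]))]
R 2 [ 0.635 -0.238] [0.59 0.17]
R 2 [ 0.6349 -0.238 ] [0.59]
R 2 [ 0.5801 -0.3276] [0.19]
[(1, array([0.82, 0.21])), (2, array([0.59, 0.17])), (3, array([0.42, 0.14])), (4, array([0.32, 0.11]))]
R 3 [ 0.5112 -0.4334] [0.65 0.29]
R 3 [ 0.5094 -0.4292] [0.65]
R 3 [ 0.4997 -0.4583] [0.3]
[(1, array([0.66, 0.34])), (2, array([0.85, 0.34])), (3, array([0.65, 0.29])), (4, array([0.49, 0.25]))]
R 4 [ 0.4481 -0.1555] [0.71 0.31]
R 4 [ 0.4493 -0.1558] [0.71]
R 4 [ 0.4215 -0.1941] [0.32]
[(1, array([0.42, 0.28])), (2, array([0.64, 0.34])), (3, array([0.89, 0.35])), (4, array([0.71, 0.31]))]
T 1 [ 0.371  -0.3005] 12 [0.78 0.82]
T 1 [ 0.3664 -0.3025] 11 [0.81]
T 1 [ 0.3757 -0.2991] 12 [0.9]
T 2 [0.4534 0.1858] 73 [0.77 0.94]
T 2 [0.4475 0.184 ] 71 [0.84]
T 2 [0.4543 0.186 ] -17 [0.95]
T 3 [0.6138 0.2353] -7 [0.8  0.96]
T 3 [0.6074 0.2346] -8 [0.86]
T 3 [0.6148 0.2352] -7 [0.97]
T 4 [0.6763 0.0113] 2 [0.83 0.95]
T 4 [0.6702 0.0101] 4 [0.88]
T 4 [0.6776 0.0116] 1 [0.97]
wheel [0.377 0.299 0.024]
hub [0.511 0.43  0.025]
```

View pics/crop1.png

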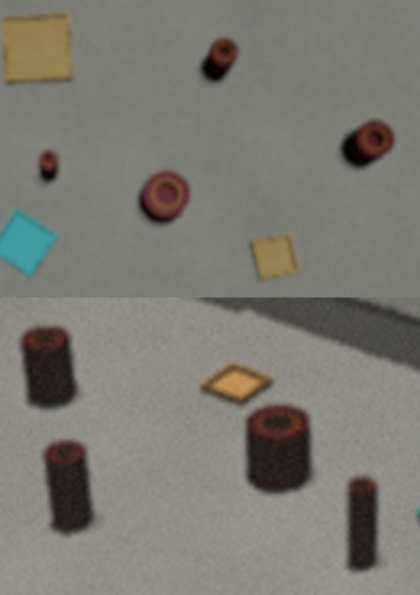

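The crop shows four plain cylinders, with sizes ranked as I named them. The dark sides fall outside my red mask, so I'll refit with a dark-or-red mask.

```bash
sed -i 's/    red=.*/    red=(((H<9)|(H>165))\&(S>70))|(V<60)/' h.py
python3 - <<'E'
from h import *
V=[];
for n in("top","scene"): V.append((*cam(n),manip.grab_frame(n)))
rv=[(K,M,masks(i)[0]) for K,M,i in V]
K,M,_=V[0]
rp={1:(405,275),2:(515,208),3:(608,262),4:(480,295)}
for k in rp:
    g=back(K,M,np.array(rp[k])*.64,R[k][1]/2)
    for vs in(rv,rv[:1],rv[1:]):
        p,q=fitr(vs,g[0],g[1],k);print("R",k,p.round(4),q.round(2))
    print([ (j,fitr(rv,*g[:2],j)[1].round(2)) for j in R])
E
```

```text
R 1 [ 0.4926 -0.0032] [0.56 0.62]
R 1 [4.875e-01 1.000e-04] [0.57]
R 1 [ 0.4939 -0.0011] [0.63]
[(1, array([0.56, 0.62])), (2, array([0.34, 0.46])), (3, array([0.23, 0.36])), (4, array([0.17, 0.3 ]))]
R 2 [ 0.6357 -0.2384] [0.71 0.7 ]
R 2 [ 0.6352 -0.2392] [0.71]
R 2 [ 0.6369 -0.243 ] [0.71]
[(1, array([0.8 , 0.81])), (2, array([0.71, 0.7 ])), (3, array([0.5 , 0.56])), (4, array([0.38, 0.47]))]
R 3 [ 0.5128 -0.4323] [0.75 0.73]
R 3 [ 0.5113 -0.4306] [0.75]
R 3 [ 0.5122 -0.4326] [0.73]
[(1, array([0.6 , 0.63])), (2, array([0.83, 0.81])), (3, array([0.75, 0.73])), (4, array([0.57, 0.62]))]
R 4 [ 0.4503 -0.1546] [0.75 0.77]
R 4 [ 0.4482 -0.1556] [0.75]
R 4 [ 0.4517 -0.1569] [0.77]
[(1, array([0.45, 0.57])), (2, array([0.61, 0.69])), (3, array([0.86, 0.8 ])), (4, array([0.75, 0.77]))]
```

Emit:
apply_moves:
  moves:
    - [-1,0,0,0,0,6,0]
    - [-1,0,0,0,0,6,0]
    - [-1,0,0,0,0,6,0]
    - [-1,-38,0,-20,0,0,0]
    - [-1,-38,0,-20,0,0,0]
    - [-1,-38,0,-20,0,0,0]
    - [-1,-38,0,-20,0,0,0]
    - [-1,-38,0,-20,0,0,0]
    - [-1,-38,0,-20,0,0,0]
    - [-1,-38,0,-20,0,0,0]
    - [-1,-38,0,-20,0,0,0]
    - [-1,0,0,0,0,0,0]
    - [-1,0,0,0,0,0,0]

```text
time: 1.6
tool_pos: [0.4975, -0.434, 0.2121]
tool_rot: [0.0, -0.001, 0.707, -0.707]
contact_force: [-0.5, 0.2, 0.2]
gripper_width: 1.001
```

```bash
cat > look.py <<'E'
import sys
from h import *
from scipy.spatial.transform import Rotation as Ro
def look(name,rs={},ts={}):
    s=manip.state();print("tcp",s["tool_pos"].round(4),"axes x,z",Ro.from_quat(s["tool_rot"][[1,2,3,0]]).as_matrix().T[[0,1,2]].round(3).tolist(),"t",s["time"].round(2) if hasattr(s["time"],'round') else s["time"],"j6",s["joint_pos"][5])
    K,M=cam("wrist");i=manip.grab_frame("wrist");r,t=masks(i);o=i.copy()
    for k,(x,y) in rs.items():
        p,q=fitr([(K,M,r)],x,y,k);print("R",k,p.round(4),q.round(2))
        cv2.polylines(o,[cv2.convexHull(proj(K,M,cyl(*p,*R[k])).astype(np.float32)).astype(np.int32)],1,(0,255,0),1)
    for k,(x,y) in ts.items():
        p,a,q=fitt([(K,M,t)],x,y,k);print("T",k,p.round(4),round(a),q.round(2))
        cv2.polylines(o,[proj(K,M,sq(*p,np.radians(a),T[k])).astype(np.int32)],1,(255,0,0),1)
    cv2.imwrite("pics/"+name,np.hstack([o]) if not 0 else o); cv2.imwrite("pics/raw_"+name,i)
E
python3 - <<'E'
from look import *
look("w1.png",{3:(.512,-.432),2:(.636,-.24),4:(.45,-.156)},{1:(.372,-.30)})
E
```

```text
tcp [ 0.4975 -0.434   0.2121] axes x,z [[-1.0, -0.002, 0.001], [-0.001, 0.0, -1.0], [0.002, -1.0, -0.0]] t 1.6 j6 0.7395608562250681
R 3 [ 0.5123 -0.4332] [0.77]
R 2 [ 0.6359 -0.241 ] [0.84]
R 4 [ 0.4488 -0.1551] [0.9]
T 1 [ 0.3709 -0.3069] 12 [0.46]
```

View pics/w1.png

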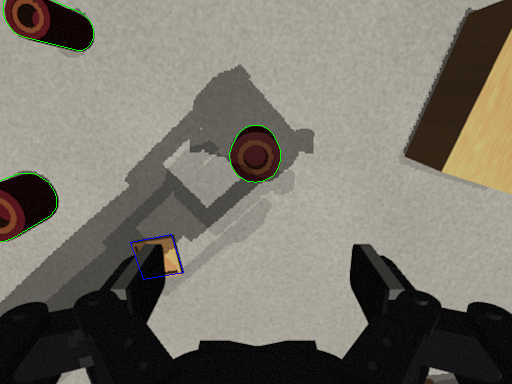

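The wrist view shows roller three at (255,155), with the fitted outlines tight on rollers two, three and four. I'll grasp roller three.

Emit:
apply_moves:
  moves:
    - [-1,-15,0,-1,0,0,0]
    - [-1,0,40,0,0,0,0]
    - [-1,0,40,0,0,0,0]
    - [-1,0,40,0,0,0,0]
    - [-1,0,30,0,0,0,0]
    - [-1,0,17,0,0,0,0]
    - [-1,0,0,0,0,0,0]
    - [1,0,0,0,0,0,0]
    - [1,0,0,0,0,0,0]
    - [1,0,0,0,0,0,0]
    - [1,0,0,0,0,0,0]
    - [1,0,0,0,0,0,0]
    - [1,0,0,0,0,0,0]
    - [1,0,0,0,0,0,0]
    - [1,0,0,0,0,0,0]

```text
time: 3.15
tool_pos: [0.5183, -0.4361, 0.0581]
tool_rot: [-0.005, -0.004, -0.705, 0.71]
contact_force: [-1.8, 10.6, 33.6]
gripper_width: 0.001
```

```bash
python3 - <<'E'
from look import *
print(manip.state()["gripper_width"],manip.state()["contact_force"])
look("w2.png")
s=manip.grab_frame("scene"); cv2.imwrite("pics/s2.png",cv2.resize(s[90:240,80:300],(800,545)))
cv2.imwrite("pics/c2.png",np.hstack([cv2.resize(s[110:210,90:190],(384,384),interpolation=cv2.INTER_CUBIC),cv2.resize(cv2.imread("pics/w2.png"),(416,384))]))
E
```

```text
0.001371722951276704 [-1.75215861 10.63541772 33.55586716]
tcp [ 0.5183 -0.4361  0.0581] axes x,z [[-1.0, -0.0, -0.013], [0.013, -0.007, -1.0], [0.0, -1.0, 0.007]] t 3.15 j6 0.7577552928491477
```

View pics/c2.png

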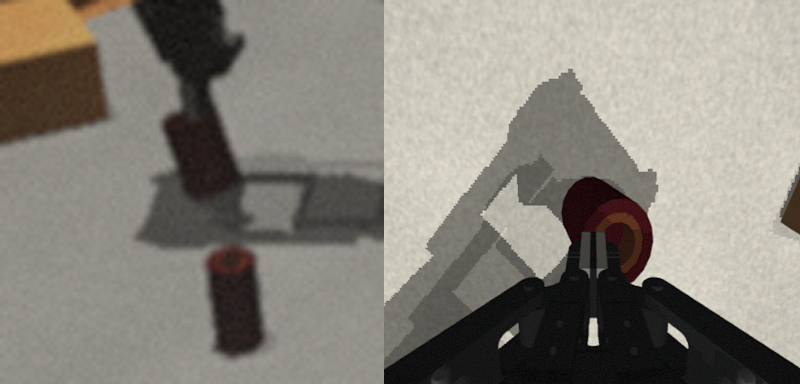

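```bash
python3 - <<'E'
import cv2,numpy as np
w=cv2.imread("pics/w2.png");s=cv2.imread("pics/s2.png")
cv2.imwrite("pics/c3.png",np.hstack([cv2.resize(w[130:330,150:400],(500,400),interpolation=cv2.INTER_CUBIC),cv2.resize(s[80:400,50:290],(300,400))]))
E
```

```text
(no output)
```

View pics/c3.png

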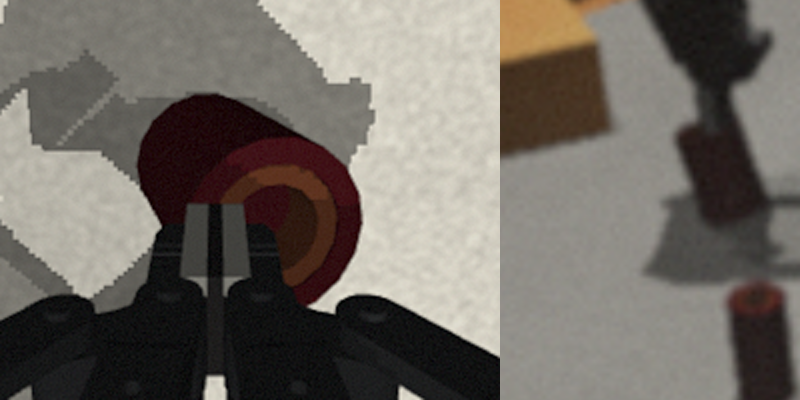

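The fingers shut on the roller's +y shoulder, and it now leans about 18°, below its 36° tipping angle. I'll back off slowly so it rocks upright.

Emit:
apply_moves:
  moves:
    - [1,0,-3,0,0,0,0]
    - [1,0,-3,0,0,0,0]
    - [1,0,-3,0,0,0,0]
    - [1,0,-3,0,0,0,0]

```text
time: 3.65
tool_pos: [0.5115, -0.4332, 0.0568]
tool_rot: [-0.001, -0.0, 0.707, -0.707]
contact_force: [-0.7, -0.4, -0.4]
gripper_width: 0.002
```

```bash
python3 - <<'E'
from look import *
print(manip.state()["contact_force"])
look("w3.png")
s=manip.grab_frame("scene"); s=cv2.resize(s[110:170,100:160],(384,384),interpolation=cv2.INTER_CUBIC)
cv2.imwrite("pics/c4.png",np.hstack([s,cv2.resize(cv2.imread("pics/w3.png")[130:330,150:400],(416,384))]))
E
```

```text
[-0.73458588 -0.37666977 -0.37961068]
tcp [ 0.5115 -0.4332  0.0568] axes x,z [[-1.0, 0.001, 0.001], [-0.001, 0.001, -1.0], [-0.001, -1.0, -0.001]] t 3.65 j6 0.7577014347554716
```

View pics/c4.png

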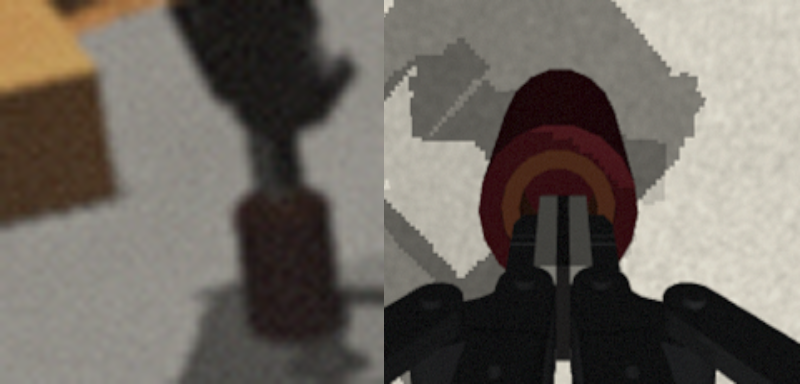

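Roller three is upright again. The fingers ended above its top although the reported TCP z was 0.045. From pixel sizes, the true height looks about 40 mm above what is reported. I'll fit a pose offset using the known roller sizes.

```bash
python3 - <<'E'
from h import *
from scipy.spatial.transform import Rotation as Ro
c=manip.calibration("wrist");K=c["mtx"];M0=np.eye(4)
i=cv2.imread("pics/raw_w1.png");r,t=masks(i);r[225:]=0
M0[:3,:3]=np.array([[-1.0,-0.002,0.001],[-0.001,0.0,-1.0],[0.002,-1.0,-0.0]]).T;M0[:3,3]=[.4975,-.434,.2121];M0=M0@c["T_tool_cam"]
def f(p,full=False):
    M=M0.copy();M[:3,3]+=p[:3]/1e3;v=[(K,M,r)]
    q=[iou(v,cyl(p[3+2*j]/1e3,p[4+2*j]/1e3,*R[k]))[0] for j,k in enumerate((3,2,4))]
    return q if full else -sum(q)
# dx,dy fixed to 0: fit dz + rollers
for dz in range(-20,71,10):
    s=np.array([512,-433,636,-240,449,-155.]);g=lambda q:f(np.r_[0,0,dz,q])
    b=minimize(g,s,method="Powell",options=dict(xtol=.2,ftol=1e-4));print(dz,b.x.round(1),np.round(f(np.r_[0,0,dz,b.x],True),3))
E
```

```text
-20 [ 517.6 -432.6  633.7 -249.5  455.8 -168.1] [0.677 0.787 0.771]
-10 [ 515.7 -433.5  634.6 -245.3  452.3 -161.7] [0.721 0.807 0.786]
0 [ 513.  -433.   635.7 -240.8  448.9 -155.2] [0.765 0.837 0.801]
10 [ 510.5 -432.9  637.  -234.9  445.6 -148.8] [0.802 0.865 0.815]
20 [ 508.8 -433.1  635.4 -238.7  442.7 -142.3] [0.786 0.777 0.826]
30 [ 506.1 -433.   637.7 -231.7  439.9 -135.6] [0.737 0.81  0.832]
40 [ 504.1 -433.   639.7 -225.5  437.5 -128.8] [0.691 0.83  0.835]
50 [ 515.1 -431.4  641.8 -219.1  435.5 -122.3] [0.602 0.836 0.836]
60 [ 513.  -432.   644.  -212.4  434.8 -117.4] [0.617 0.836 0.821]
70 [ 510.5 -432.8  646.6 -207.   430.4 -108.7] [0.631 0.823 0.836]
```

Emit:
apply_moves:
  moves:
    - [1,0,-20,0,0,0,0]
    - [1,0,-40,0,0,0,0]
    - [1,0,-40,0,0,0,0]
    - [1,0,0,0,0,0,0]
    - [1,0,0,0,0,0,0]

```text
time: 4.25
tool_pos: [0.5124, -0.4342, 0.1588]
tool_rot: [-0.0, -0.001, -0.706, 0.708]
contact_force: [-0.1, 0.3, -0.9]
gripper_width: -0.001
```

```bash
python3 - <<'E'
from look import *
look("w4.png",{3:(.5125,-.433)})
s=manip.state();p=s["tool_pos"];out=[]
print(s["contact_force"])
for n,(u0,v0,w,h) in(("scene",(90,70,100,96)),("wrist",(130,90,250,240))):
    K,M=cam(n);i=manip.grab_frame(n);sc=384/h;o=cv2.resize(i[v0:v0+h,u0:u0+w],None,fx=sc,fy=sc,interpolation=cv2.INTER_CUBIC)
    for d,col in((-.04,(255,0,0)),(-.02,(255,255,0)),(0,(0,255,0)),(.019,(0,0,255))):
        q=(proj(K,M,[p-[0,0,d]])[0]-[u0,v0]+.5)*sc;cv2.drawMarker(o,tuple(int(v) for v in q),col,0,9,1)
    h3=((cv2.convexHull(proj(K,M,cyl(.5125,-.433,*R[3])).astype(np.float32))[:,0]-[u0,v0]+.5)*sc).astype(np.int32);cv2.polylines(o,[h3],1,(0,255,0),1)
    out.append(o)
cv2.imwrite("pics/c5.png",np.hstack(out))
E
```

```text
tcp [ 0.5124 -0.4342  0.1588] axes x,z [[-1.0, 0.001, -0.002], [0.002, -0.002, -1.0], [-0.001, -1.0, 0.002]] t 4.25 j6 0.7576612475213221
R 3 [ 0.5129 -0.4329] [0.78]
[-0.51088277 -0.1114077   0.58992434]
```

View pics/c5.png

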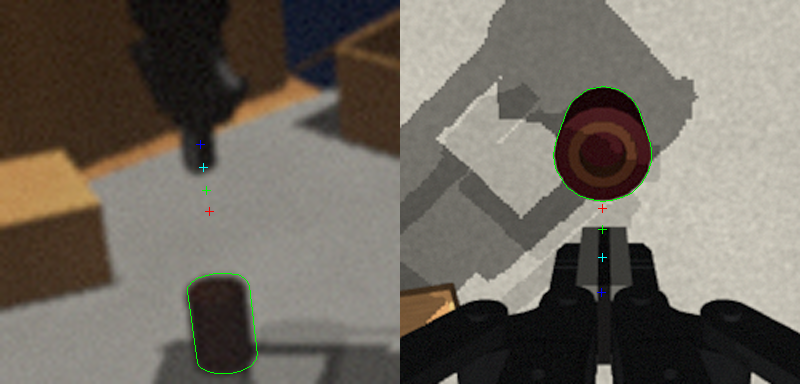

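Confirmed: the real fingertips sit near the cyan mark, about 22 mm behind the reported TCP instead of 19 mm ahead. Everything is therefore about 40 mm higher than reported along the tool axis, while the lateral agreement is good. I'll open and descend to a reported z of about 0.005.

Emit:
apply_moves:
  moves:
    - [-1,0,0,0,0,0,0]
    - [-1,0,0,0,0,0,0]
    - [-1,0,0,0,0,0,0]
    - [-1,0,0,0,0,0,0]
    - [-1,0,0,0,0,0,0]
    - [-1,0,0,0,0,0,0]
    - [-1,0,25,0,0,0,0]
    - [-1,0,30,0,0,0,0]
    - [-1,0,30,0,0,0,0]
    - [-1,0,30,0,0,0,0]
    - [-1,0,25,0,0,0,0]
    - [-1,0,14,0,0,0,0]
    - [-1,0,0,0,0,0,0]

```text
time: 5.7
tool_pos: [0.5106, -0.4321, 0.0007]
tool_rot: [-0.001, -0.001, 0.708, -0.706]
contact_force: [-0.4, 1.3, 0.2]
gripper_width: 0.999
```

Emit:
apply_moves:
  moves:
    - [1,0,0,0,0,0,0]
    - [1,0,0,0,0,0,0]
    - [1,0,0,0,0,0,0]
    - [1,0,0,0,0,0,0]
    - [1,0,0,0,0,0,0]
    - [1,0,0,0,0,0,0]
    - [1,0,0,0,0,0,0]

```text
time: 6.4
tool_pos: [0.5133, -0.4348, 0.006]
tool_rot: [-0.001, -0.001, -0.706, 0.708]
contact_force: [-0.0, -0.4, 6.0]
gripper_width: 0.571
```

Width 0.571 is about 49 mm, so the roller is held. I'll lift it and carry it to a viewpoint by its tray.

Emit:
apply_moves:
  moves:
    - [1,0,-10,0,0,0,0]
    - [1,0,-30,0,0,0,0]
    - [1,0,-40,0,0,0,0]
    - [1,0,-40,0,0,0,0]
    - [1,0,0,-20,0,0,0]
    - [1,0,0,-40,0,0,0]
    - [1,0,0,-45,0,0,0]
    - [1,0,0,-45,0,0,0]
    - [1,0,0,-45,0,0,0]
    - [1,0,0,-45,0,0,0]
    - [1,0,0,-45,0,0,0]
    - [1,0,0,-45,0,0,0]
    - [1,0,0,-45,0,0,0]
    - [1,0,0,-45,0,0,0]
    - [1,0,0,-45,0,0,0]
    - [1,0,0,-45,0,0,0]
    - [1,0,0,-45,0,0,0]
    - [1,0,0,-40,0,0,0]
    - [1,0,0,-20,0,0,0]
    - [1,0,0,0,0,0,0]

```text
time: 8.4
tool_pos: [0.5111, 0.1837, 0.123]
tool_rot: [0.001, -0.002, 0.707, -0.707]
contact_force: [0.7, -0.5, -2.6]
gripper_width: 0.571
```

Emit:
apply_moves:
  moves:
    - [1,0,0,0,0,0,0]
    - [1,0,0,0,0,0,0]

```text
time: 8.6
tool_pos: [0.5119, 0.1804, 0.1231]
tool_rot: [0.001, -0.0, -0.707, 0.707]
contact_force: [0.4, -0.2, -2.5]
gripper_width: 0.57
```

```bash
python3 - <<'E'
from look import *
look("w5.png",{},{3:(.614,.235),4:(.677,.011)})
V=[(*cam(n),masks(manip.grab_frame(n))[1]) for n in("scene",)]
E
```

```text
tcp [0.5119 0.1804 0.1231] axes x,z [[-1.0, 0.001, 0.001], [-0.001, -0.001, -1.0], [-0.001, -1.0, 0.001]] t 8.6 j6 1.7742019657839196
T 3 [0.6091 0.2325] -7 [0.97]
T 4 [0.672  0.0093] 2 [0.99]
```

View pics/w5.png

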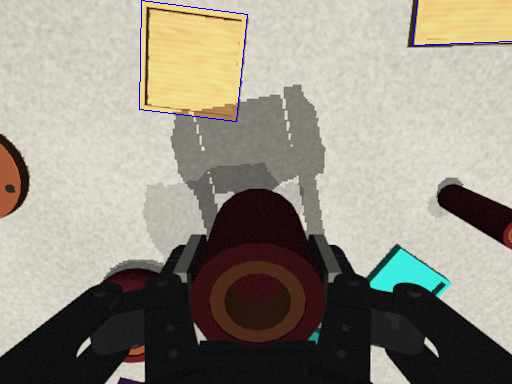

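The wrist view shows tray three at (193,62), fit IoU 0.97. The roller is held square at (257,290). Now I'll place it.

Emit:
apply_moves:
  moves:
    - [1,-20,0,-10,0,0,0]
    - [1,-35,0,-20,0,0,0]
    - [1,-30,0,-15,0,0,0]
    - [1,-12,0,-7,0,0,0]
    - [1,0,0,0,0,0,0]
    - [1,0,25,0,0,0,0]
    - [1,0,30,0,0,0,0]
    - [1,0,30,0,0,0,0]
    - [1,0,15,0,0,0,0]
    - [1,0,8,0,0,0,0]
    - [1,0,5,0,0,0,0]
    - [1,0,3,0,0,0,0]
    - [1,0,0,0,0,0,0]
    - [1,0,0,0,0,0,0]

```text
time: 10.1
tool_pos: [0.6105, 0.2337, 0.0091]
tool_rot: [0.001, 0.001, 0.707, -0.707]
contact_force: [0.5, -0.6, -1.0]
gripper_width: 0.574
```

Emit:
apply_moves:
  moves:
    - [1,0,1,0,0,0,0]
    - [1,0,0,0,0,0,0]
    - [1,0,0,0,0,0,0]

```text
time: 10.4
tool_pos: [0.6106, 0.2337, 0.009]
tool_rot: [0.001, 0.001, 0.707, -0.707]
contact_force: [-2.7, 0.0, 6.1]
gripper_width: 0.572
```

Emit:
apply_moves:
  moves:
    - [0.2,0,0,0,0,0,0]
    - [-0.3,0,0,0,0,0,0]
    - [-1,0,0,0,0,0,0]
    - [-1,0,0,0,0,0,0]
    - [-1,0,0,0,0,0,0]
    - [-1,0,-10,0,0,0,0]
    - [-1,0,-40,0,0,0,0]
    - [-1,0,-40,0,0,0,0]
    - [-1,0,-30,0,0,0,0]
    - [-1,0,0,0,0,0,0]
    - [-1,0,0,0,0,0,0]

```text
time: 11.5
tool_pos: [0.6099, 0.2336, 0.1281]
tool_rot: [0.001, 0.001, 0.707, -0.707]
contact_force: [0.3, 1.1, 0.2]
gripper_width: 1.002
```

```bash
python3 - <<'E'
from look import *
look("w6.png",{},{4:(.672,.01)})
K,M=cam("scene");i=manip.grab_frame("scene");r,t=masks(i)
b=None
f=lambda p:-iou([(K,M,r)],cyl(p[0]/1e3,p[1]/1e3,*R[3])+[0,0,p[2]/1e3])[0]
print(minimize(f,[610,234,3],method="Nelder-Mead",options=dict(initial_simplex=[[610,234,3],[618,234,3],[610,242,3],[610,234,10]])).x)
o=cv2.resize(i[170:300,200:370],None,fx=3,fy=3);cv2.imwrite("pics/c6.png",o)
for k,g in((1,(.4935,-.001)),(2,(.636,-.24)),(4,(.45,-.155))): print(k,*fitr([(K,M,r)],*g,k))
for k,g in((1,(.372,-.30)),(2,(.453,.186))): print(k,*fitt([(K,M,t)],*g,k))
E
```

```text
tcp [0.6099 0.2336 0.1281] axes x,z [[-1.0, 0.0, -0.003], [0.003, 0.001, -1.0], [-0.0, -1.0, -0.001]] t 11.5 j6 1.8230329418737676
T 4 [0.6727 0.0088] 1 [0.97]
[539.1528591  177.83349847 -83.55997345]
1 [ 0.49627034 -0.00365332] [0.58075855]
2 [ 0.63826107 -0.23616646] [0.64450083]
4 [ 0.44623764 -0.15922443] [0.74113141]
1 [ 0.37664972 -0.29929469] 9.572913770954454 [0.88127202]
2 [0.45653237 0.1892812 ] 70.34559749011657 [0.79191255]
```

View pics/w6.png

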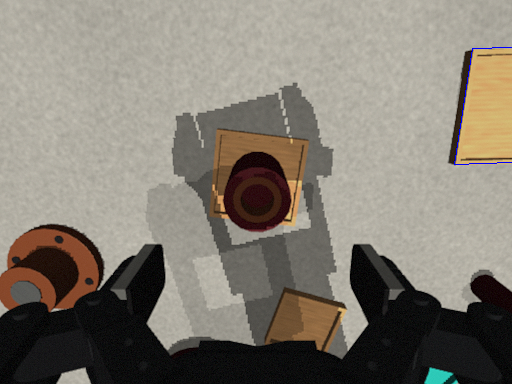

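Roller three stands centred in its tray at (258,190). Next I'll hover over roller one and look.

Emit:
apply_moves:
  moves:
    - [-1,10,0,20,0,0,0]
    - [-1,22,0,45,0,0,0]
    - [-1,22,0,45,0,0,0]
    - [-1,22,0,45,0,0,0]
    - [-1,22,0,45,0,0,0]
    - [-1,16,0,34,0,0,0]
    - [-1,0,0,0,0,0,0]
    - [-1,0,0,0,0,0,0]

```text
time: 12.4
tool_pos: [0.4942, -0.0006, 0.1249]
tool_rot: [-0.002, -0.0, 0.707, -0.707]
contact_force: [-0.5, -0.2, -0.8]
gripper_width: 0.994
```

```bash
python3 - <<'E'
from look import *
look("w7.png",{1:(.494,-.002),4:(.449,-.155),2:(.636,-.24)},{4:(.672,.009)})
E
```

```text
tcp [ 0.4942 -0.0006  0.1249] axes x,z [[-1.0, 0.002, 0.002], [-0.002, 0.001, -1.0], [-0.002, -1.0, -0.001]] t 12.4 j6 1.4207740952233128
R 1 [ 0.4943 -0.0032] [0.83]
R 4 [ 0.4484 -0.1564] [0.81]
R 2 [ 0.636 -0.24 ] [nan]
T 4 [0.6718 0.0078] 2 [0.97]h.py:28: RuntimeWarning: invalid value encountered in scalar divide
  r.append(np.minimum(f,b).sum()/np.maximum(f,b).sum())
```

View pics/w7.png

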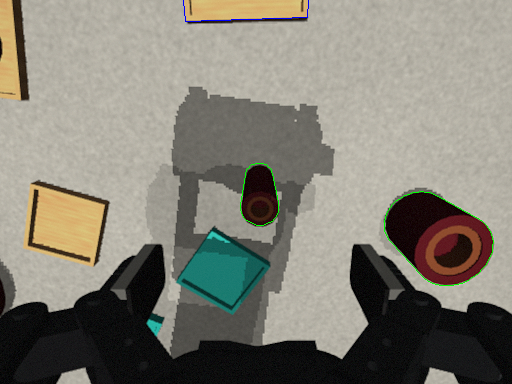

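Roller one is at (260,205) and tray two is in clear view at (68,223). I'll grasp roller one.

Emit:
apply_moves:
  moves:
    - [-1,0,0,3,0,0,0]
    - [-1,0,20,0,0,0,0]
    - [-1,0,30,0,0,0,0]
    - [-1,0,30,0,0,0,0]
    - [-1,0,20,0,0,0,0]
    - [-1,0,10,0,0,0,0]
    - [-1,0,0,0,0,0,0]
    - [1,0,0,0,0,0,0]
    - [1,0,0,0,0,0,0]
    - [1,0,0,0,0,0,0]
    - [1,0,0,0,0,0,0]
    - [1,0,0,0,0,0,0]
    - [1,0,0,0,0,0,0]
    - [1,0,0,0,0,0,0]
    - [1,0,0,0,0,0,0]
    - [1,0,0,0,0,0,0]

```text
time: 14.05
tool_pos: [0.4961, -0.0033, 0.0174]
tool_rot: [-0.0, -0.001, -0.707, 0.707]
contact_force: [-1.0, 0.3, 6.2]
gripper_width: 0.291
```

```bash
python3 - <<'E'
from h import *
c=manip.calibration("wrist");M=np.eye(4);M[:3,:3]=np.array([[-1.0,0.002,0.002],[-0.002,0.001,-1.0],[-0.002,-1.0,-0.001]]).T;M[:3,3]=[.4942,-.0006,.1249]
print(fitt([(c["mtx"],M@c["T_tool_cam"],masks(cv2.imread("pics/raw_w7.png"))[1])],.453,.186,2)); print(manip.state()["tool_pos"])
E
```

```text
(array([0.44948524, 0.18129836]), np.float64(-17.538645957571624), array([0.9313602]))
[ 0.49607309 -0.00331548  0.01739112]
```

Emit:
apply_moves:
  moves:
    - [1,0,-10,0,0,0,0]
    - [1,0,-30,0,0,0,0]
    - [1,0,-40,0,0,0,0]
    - [1,0,-30,0,0,0,0]
    - [1,8,0,19,0,0,0]
    - [1,16,0,38,0,0,0]
    - [1,16,0,38,0,0,0]
    - [1,16,0,38,0,0,0]
    - [1,16,0,38,0,0,0]
    - [1,16,0,38,0,0,0]
    - [1,16,0,38,0,0,0]
    - [1,16,0,38,0,0,0]
    - [1,6,0,15,0,0,0]
    - [1,0,0,0,0,0,0]
    - [1,0,0,0,0,0,0]
    - [1,0,0,0,0,0,0]

```text
time: 15.65
tool_pos: [0.3693, -0.3021, 0.126]
tool_rot: [0.0, -0.0, 0.707, -0.707]
contact_force: [0.1, -0.2, -1.7]
gripper_width: 0.289
```

```bash
python3 - <<'E'
from look import *
look("w8.png",{4:(.449,-.156)},{1:(.369,-.3035)})
E
```

```text
tcp [ 0.3693 -0.3021  0.126 ] axes x,z [[-1.0, -0.001, 0.0], [-0.0, 0.001, -1.0], [0.001, -1.0, -0.001]] t 15.65 j6 0.7279774596600646
R 4 [ 0.4482 -0.1557] [0.78]
T 1 [ 0.3692 -0.3051] 10 [0.96]
```

View pics/w8.png

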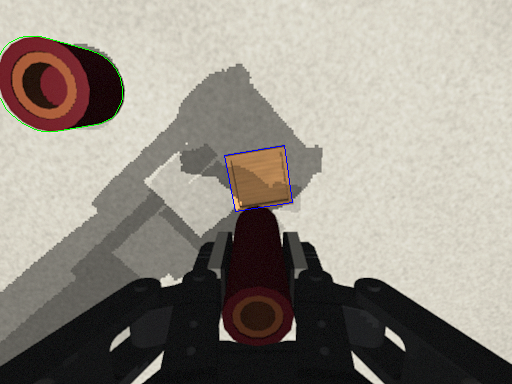

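Tray one is at (258,178), fit IoU 0.96, with roller one over it. I'll lower it.

Emit:
apply_moves:
  moves:
    - [1,0,0,2,0,0,0]
    - [1,0,20,0,0,0,0]
    - [1,0,30,0,0,0,0]
    - [1,0,25,0,0,0,0]
    - [1,0,15,0,0,0,0]
    - [1,0,8,0,0,0,0]
    - [1,0,5,0,0,0,0]
    - [1,0,2,0,0,0,0]
    - [1,0,0,0,0,0,0]
    - [1,0,0,0,0,0,0]

```text
time: 16.7
tool_pos: [0.3698, -0.3058, 0.0224]
tool_rot: [-0.0, -0.001, -0.707, 0.708]
contact_force: [-0.6, 0.8, -1.4]
gripper_width: 0.292
```

Emit:
apply_moves:
  moves:
    - [1,0,1,0,0,0,0]
    - [1,0,0,0,0,0,0]
    - [1,0,0,0,0,0,0]

```text
time: 17.0
tool_pos: [0.3693, -0.3053, 0.0206]
tool_rot: [0.0, -0.0, -0.707, 0.707]
contact_force: [-0.4, -0.0, -0.5]
gripper_width: 0.291
```

Emit:
apply_moves:
  moves:
    - [0.5,0,0,0,0,0,0]
    - [-0.2,0,0,0,0,0,0]
    - [-1,0,0,0,0,0,0]
    - [-1,0,0,0,0,0,0]
    - [-1,0,0,0,0,0,0]
    - [-1,0,-10,0,0,0,0]
    - [-1,0,-40,0,0,0,0]
    - [-1,0,-40,0,0,0,0]
    - [-1,0,-20,0,0,0,0]
    - [-1,-17,0,-5,0,0,0]
    - [-1,-40,0,-10,0,0,0]
    - [-1,-40,0,-10,0,0,0]
    - [-1,-40,0,-10,0,0,0]
    - [-1,-40,0,-10,0,0,0]
    - [-1,-40,0,-10,0,0,0]
    - [-1,-40,0,-10,0,0,0]
    - [-1,-10,0,0,0,0,0]
    - [-1,0,0,0,0,0,0]
    - [-1,0,0,0,0,0,0]

```text
time: 18.9
tool_pos: [0.6353, -0.2406, 0.1305]
tool_rot: [0.001, 0.0, -0.707, 0.707]
contact_force: [-0.2, -0.3, 0.5]
gripper_width: 0.999
```

```bash
python3 - <<'E'
from look import *
look("w9.png",{2:(.636,-.24)})
K,M=cam("scene");r,t=masks(manip.grab_frame("scene"))
print([ (n,iou([(K,M,r)],cyl(*p,*R[k])+[0,0,.003]).round(2)) for n,k,p in(("R1",1,(.372,-.303)),("R3",3,(.612,.236)))])
E
```

```text
tcp [ 0.6353 -0.2406  0.1305] axes x,z [[-1.0, 0.001, 0.001], [-0.001, -0.0, -1.0], [-0.001, -1.0, 0.0]] t 18.9 j6 1.100350628575068
R 2 [ 0.6356 -0.241 ] [0.84]
[('R1', array([0.56])), ('R3', array([0.76]))]
```

Emit:
apply_moves:
  moves:
    - [-1,0,20,0,0,0,0]
    - [-1,0,35,0,0,0,0]
    - [-1,0,35,0,0,0,0]
    - [-1,0,20,0,0,0,0]
    - [-1,0,10,0,0,0,0]
    - [-1,0,0,0,0,0,0]
    - [1,0,0,0,0,0,0]
    - [1,0,0,0,0,0,0]
    - [1,0,0,0,0,0,0]
    - [1,0,0,0,0,0,0]
    - [1,0,0,0,0,0,0]
    - [1,0,0,0,0,0,0]
    - [1,0,0,0,0,0,0]
    - [1,0,0,0,0,0,0]

```text
time: 20.4
tool_pos: [0.6374, -0.2408, 0.0123]
tool_rot: [-0.001, -0.001, -0.707, 0.708]
contact_force: [-1.1, 1.0, 6.3]
gripper_width: 0.433
```

Emit:
apply_moves:
  moves:
    - [1,0,-10,0,0,0,0]
    - [1,0,-30,0,0,0,0]
    - [1,0,-40,0,0,0,0]
    - [1,0,-30,0,0,0,0]
    - [1,8,0,-20,0,0,0]
    - [1,19,0,-42,0,0,0]
    - [1,19,0,-42,0,0,0]
    - [1,19,0,-42,0,0,0]
    - [1,19,0,-42,0,0,0]
    - [1,19,0,-42,0,0,0]
    - [1,19,0,-42,0,0,0]
    - [1,19,0,-42,0,0,0]
    - [1,19,0,-42,0,0,0]
    - [1,19,0,-42,0,0,0]
    - [1,8,0,-25,0,0,0]
    - [1,0,0,0,0,0,0]
    - [1,0,0,0,0,0,0]
    - [1,0,0,0,0,0,0]

```text
time: 22.2
tool_pos: [0.4494, 0.182, 0.1202]
tool_rot: [0.001, -0.0, -0.707, 0.707]
contact_force: [0.7, -0.3, -2.3]
gripper_width: 0.432
```

```bash
python3 - <<'E'
from look import *
look("w10.png",{},{2:(.4495,.182)})
E
```

```text
tcp [0.4494 0.182  0.1202] axes x,z [[-1.0, 0.001, 0.0], [-0.0, -0.001, -1.0], [-0.001, -1.0, 0.001]] t 22.2 j6 1.8035223292085802
T 2 [0.4494 0.1824] -17 [0.83]
```

View pics/w10.png

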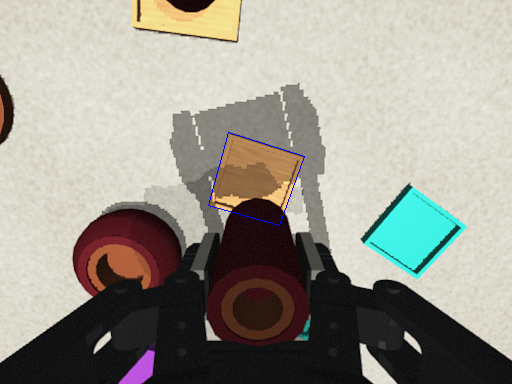

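Tray two is centred at (256,180), and its turquoise look-alike is well clear at (413,230). The wheel is also clear of the jaws. I'll lower the roller.

Emit:
apply_moves:
  moves:
    - [1,0,20,0,0,0,0]
    - [1,0,30,0,0,0,0]
    - [1,0,25,0,0,0,0]
    - [1,0,15,0,0,0,0]
    - [1,0,8,0,0,0,0]
    - [1,0,5,0,0,0,0]
    - [1,0,3,0,0,0,0]
    - [1,0,0,0,0,0,0]
    - [1,0,0,0,0,0,0]

```text
time: 23.15
tool_pos: [0.4503, 0.1829, 0.0153]
tool_rot: [0.0, 0.001, 0.707, -0.707]
contact_force: [-0.1, -0.1, -2.6]
gripper_width: 0.432
```

Emit:
apply_moves:
  moves:
    - [1,0,1,0,0,0,0]
    - [1,0,0,0,0,0,0]
    - [1,0,0,0,0,0,0]

```text
time: 23.45
tool_pos: [0.4504, 0.1829, 0.0153]
tool_rot: [-0.001, -0.001, -0.707, 0.707]
contact_force: [-3.4, -1.6, 6.4]
gripper_width: 0.432
```

Contact made. I'll release and go to roller four.

Emit:
apply_moves:
  moves:
    - [0.3,0,0,0,0,0,0]
    - [-0.3,0,0,0,0,0,0]
    - [-1,0,0,0,0,0,0]
    - [-1,0,0,0,0,0,0]
    - [-1,0,0,0,0,0,0]
    - [-1,0,-10,0,0,0,0]
    - [-1,0,-40,0,0,0,0]
    - [-1,0,-40,0,0,0,0]
    - [-1,0,-20,0,0,0,0]
    - [-1,1,0,20,0,0,0]
    - [-1,0,0,43,0,0,0]
    - [-1,0,0,43,0,0,0]
    - [-1,0,0,43,0,0,0]
    - [-1,0,0,43,0,0,0]
    - [-1,0,0,43,0,0,0]
    - [-1,0,0,43,0,0,0]
    - [-1,0,0,40,0,0,0]
    - [-1,0,0,20,0,0,0]
    - [-1,0,0,0,0,0,0]
    - [-1,0,0,0,0,0,0]

```text
time: 25.45
tool_pos: [0.4482, -0.1552, 0.1238]
tool_rot: [-0.0, 0.001, 0.707, -0.707]
contact_force: [-0.2, 0.5, 0.3]
gripper_width: 1.005
```

```bash
python3 - <<'E'
from look import *
look("w11.png",{4:(.4485,-.156)})
E
```

```text
tcp [ 0.4482 -0.1552  0.1238] axes x,z [[-1.0, 0.001, -0.0], [0.0, 0.0, -1.0], [-0.001, -1.0, -0.0]] t 25.45 j6 1.0813138899814376
R 4 [ 0.4486 -0.1571] [0.77]
```

Emit:
apply_moves:
  moves:
    - [-1,0,20,1,0,0,0]
    - [-1,0,35,0,0,0,0]
    - [-1,0,35,0,0,0,0]
    - [-1,0,20,0,0,0,0]
    - [-1,0,12,0,0,0,0]
    - [-1,0,0,0,0,0,0]
    - [1,0,0,0,0,0,0]
    - [1,0,0,0,0,0,0]
    - [1,0,0,0,0,0,0]
    - [1,0,0,0,0,0,0]
    - [1,0,0,0,0,0,0]
    - [1,0,0,0,0,0,0]
    - [1,0,0,0,0,0,0]

```text
time: 26.8
tool_pos: [0.45, -0.1569, 0.0035]
tool_rot: [-0.001, -0.001, -0.707, 0.708]
contact_force: [0.1, 1.6, 5.8]
gripper_width: 0.714
```

Emit:
apply_moves:
  moves:
    - [1,0,-10,0,0,0,0]
    - [1,0,-30,0,0,0,0]
    - [1,0,-40,0,0,0,0]
    - [1,0,-30,0,0,0,0]
    - [1,-14,0,-10,0,0,0]
    - [1,-33,0,-24,0,0,0]
    - [1,-33,0,-24,0,0,0]
    - [1,-33,0,-24,0,0,0]
    - [1,-33,0,-24,0,0,0]
    - [1,-33,0,-24,0,0,0]
    - [1,-30,0,-24,0,0,0]
    - [1,-14,0,-11,0,0,0]
    - [1,0,0,0,0,0,0]
    - [1,0,0,0,0,0,0]
    - [1,0,0,0,0,0,0]

```text
time: 28.3
tool_pos: [0.6701, 0.0079, 0.1109]
tool_rot: [0.001, 0.0, -0.707, 0.707]
contact_force: [0.5, -0.4, -2.9]
gripper_width: 0.712
```

```bash
python3 - <<'E'
from look import *
look("w12.png",{},{4:(.672,.0085)})
E
```

```text
tcp [0.6701 0.0079 0.1109] axes x,z [[-1.0, 0.001, 0.002], [-0.002, -0.0, -1.0], [-0.001, -1.0, 0.0]] t 28.3 j6 1.4731629058233517
T 4 [0.6729 0.0078] 1 [0.62]
```

View pics/w12.png

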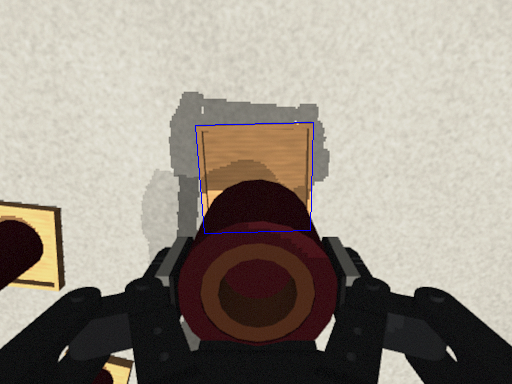

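Tray four is centred at (256,178) under roller four. I'll lower it.

Emit:
apply_moves:
  moves:
    - [1,-1,20,0,0,0,0]
    - [1,0,30,0,0,0,0]
    - [1,0,25,0,0,0,0]
    - [1,0,15,0,0,0,0]
    - [1,0,8,0,0,0,0]
    - [1,0,5,0,0,0,0]
    - [1,0,3,0,0,0,0]
    - [1,0,0,0,0,0,0]
    - [1,0,0,0,0,0,0]

```text
time: 29.25
tool_pos: [0.6732, 0.0086, 0.0066]
tool_rot: [-0.001, -0.001, -0.707, 0.707]
contact_force: [0.7, -0.0, -2.9]
gripper_width: 0.71
```

Emit:
apply_moves:
  moves:
    - [1,0,1,0,0,0,0]
    - [1,0,0,0,0,0,0]
    - [1,0,0,0,0,0,0]

```text
time: 29.55
tool_pos: [0.6733, 0.0086, 0.0066]
tool_rot: [-0.001, -0.001, -0.707, 0.707]
contact_force: [-4.4, -0.1, 6.1]
gripper_width: 0.71
```

Emit:
apply_moves:
  moves:
    - [0,0,0,0,0,0,0]
    - [-0.5,0,0,0,0,0,0]
    - [-1,0,0,0,0,0,0]
    - [-1,0,0,0,0,0,0]
    - [-1,0,0,0,0,0,0]
    - [-1,0,-10,0,0,0,0]
    - [-1,0,-40,0,0,0,0]
    - [-1,0,-40,0,0,0,0]
    - [-1,0,-40,0,0,0,0]
    - [-1,0,-20,20,0,0,0]
    - [-1,10,0,42,0,0,0]
    - [-1,20,0,42,0,0,0]
    - [-1,20,0,42,0,0,0]
    - [-1,20,0,42,0,0,0]
    - [-1,20,0,42,0,0,0]
    - [-1,20,0,42,0,0,0]
    - [-1,20,0,42,0,0,0]
    - [-1,20,0,42,0,0,0]
    - [-1,0,0,20,0,0,0]
    - [-1,0,0,0,0,0,0]

```text
time: 31.55
tool_pos: [0.5218, -0.3699, 0.1552]
tool_rot: [0.001, -0.002, -0.707, 0.707]
contact_force: [-0.2, -1.0, -0.4]
gripper_width: 0.998
```

```bash
python3 - <<'E'
from look import *
s=manip.state();print(s["tool_pos"],s["contact_force"],s["time"])
V=[(n,*cam(n),manip.grab_frame(n)) for n in("scene","top")]
tr={1:(.3692,-.3051),2:(.4494,.182),3:(.609,.2325),4:(.6725,.0085)}
from h import *
R2={k:v for k,v in R.items()}
for n,K,M,i in V:
    r,t=masks(i)
    # fit with roller foot at 3 mm: shift camera down
    Mz=M.copy();Mz[2,3]-=.003
    for k in tr: p,q=fitr([(K,Mz,r)],*tr[k],k);print(n,k,((p-tr[k])*1e3).round(1),q.round(2))
    d={"scene":(150,110,260,190),"top":(160,100,220,160)}[n];x,y,w,h=d
    cv2.imwrite(f"pics/f_{n}.png",cv2.resize(i[y:y+h,x:x+w],(780,int(780*h/w)),interpolation=cv2.INTER_CUBIC))
E
```

```text
[ 0.52176603 -0.36985308  0.15522125] [-0.15536521 -0.98243335 -0.36411797] 31.55
scene 1 [-4.4 -5.5] [0.57]
scene 2 [ 1.2 -0.9] [0.72]
scene 3 [ 1.  -3.3] [0.77]
scene 4 [ 0.8 -3.4] [0.78]
top 1 [ 3.8 -0.1] [0.28]
top 2 [-2.9  0.5] [0.6]
top 3 [-1.   1.1] [0.7]
top 4 [-0.4  1.1] [0.7]
```

View pics/f_scene.png

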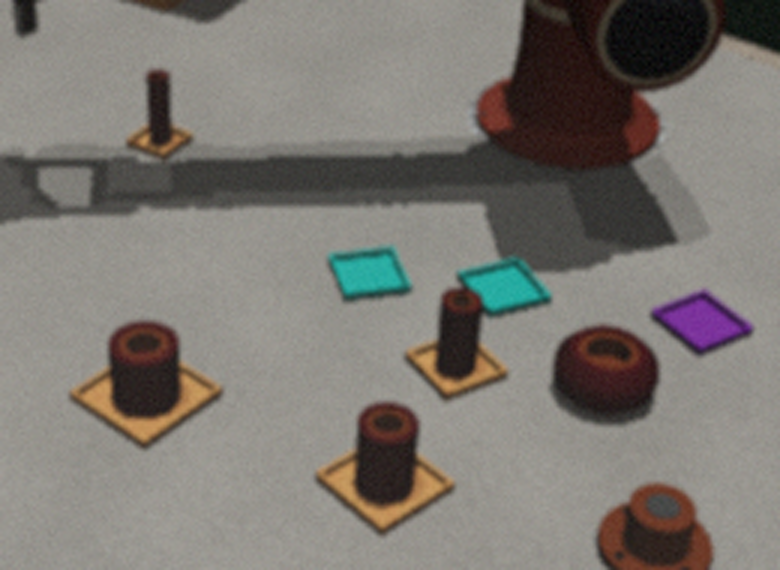

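View pics/f_top.png

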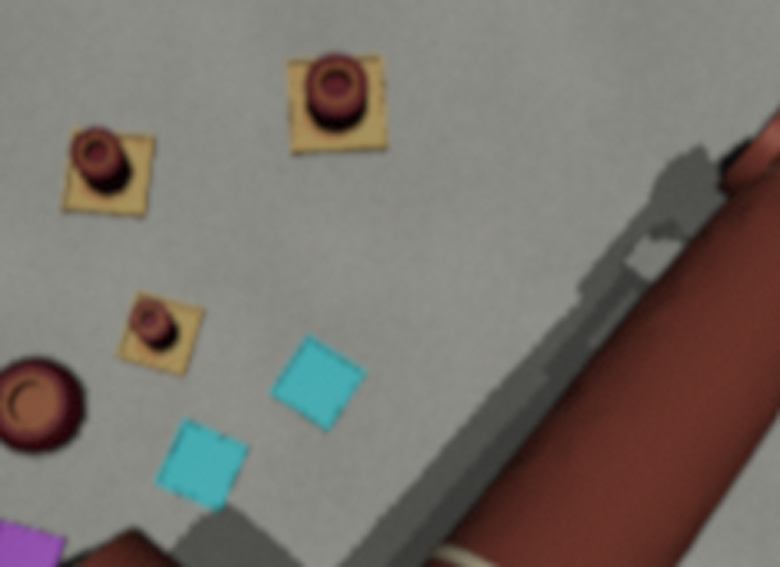

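Scene crop: all four rollers stand upright inside their own cardboard trays, at (160,108), (460,335), (387,455) and (145,370). The wheel and hub are in place, and the top crop agrees for trays two to four. I'm handing in.

```bash
python3 -c "
from plant import manip
print(manip.job_done())"
```

```text
the job is handed in; nothing more can be done
None
```

I put each of the four rollers into the cardboard tray of its own size, and all four are left standing upright. The job was handed in at about 32 s of robot time, with the gripper open and clear of everything.

**Tool offset:** the real fingertips stand about 20 mm behind the reported TCP, not 19 mm ahead as described. Because of this, my first grasp of the third roller shut on its top with about 34 N and tipped it roughly 18°. I backed off slowly, it rocked upright again, and I corrected all later heights by about 40 mm.

**Last checks:**
- **Views:** the scene view shows all four rollers upright in their trays, with the wheel and hub looking undisturbed by eye. The top view confirms trays two, three and four.
- **Positions:** for rollers two to four, the fitted roller centres were within about 4 mm of the tray centres.
- **Weakest check:** the arm hid the smallest roller from the top camera, so that fit was poor. The scene fit put it about 7 mm off centre, though the robot's own pose at release was within 1 mm.
- **Set-down:** a small contact force showed rollers two, three and four touching their tray floors before release. For the smallest roller the force only dropped to near zero, and the release height matched its tray floor.
- **Camera agreement:** the scene camera's tray positions differed from the wrist camera's by about 5 mm. I used the wrist values.

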